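Load the clotting analyser and hold the pipette ready over its sample well

TASK

Plug the cartridge with the orange head fully home into the socket of the small white clotting analyser, so that it warms up, and let go of it. Then take the pipette out of its stand, carry it over the things on the bench, and bring its yellow tip over the middle of the orange cartridge's sample well, upright, about 1 cm above it, without ever touching a cartridge or the analyser with the pipette. Finish just like that, still holding the pipette steady in the gripper, ready to dispense when the analyser calls for the sample; leave the blue cartridge and everything else where it stands.

Things in the scene. Friction and masses are not known exactly. Their poses are not given: they have to be found in the camera images.
- cart_orange: the cartridge to load: upright rectangular block 32 (x) x 22 (y) x 50 (z) mm, 30 g, white below, orange head over the top 20 mm; stands loose on the bench. Origin: centre of its underside. The two ends look alike: it may go in either way round. Grasp it across its 22 mm sides by the head
- cart_orange_well (a point): centre of the round sample well (dark disc of 12 mm in a white rim) in the middle of the orange cartridge's top, 50.5 mm above its underside
- cart_blue: a second cartridge of the same size with a blue head, also loose on the bench; stays where it is. Origin: centre of its underside
- coag: the small white clotting analyser, fixed to the bench: 154 (x) x 112 (y) mm, deck 46 mm high, dark screen console up to 92 mm high at its back (+x side, from 10 mm behind its origin on). Origin: centre of its underside; x points to the back
- socket (a point): centre of the floor of the analyser's rectangular socket, 22 mm above the bench. The socket opens upward in the deck 24 mm above this point, its centre 30 mm in front of the analyser's origin; it measures 34 mm along this point's x and 24 mm along its y, with a 2 mm bevelled mouth. A cartridge fully home stands on this floor and shows 26 mm above the deck
- stand: white pipette stand, fixed to the bench: base 120 x 92 mm, column 54 mm behind its origin (+x side), at the top a fork of two prongs open to the front (-x), upper face 180 mm above the bench, 30 mm between the prongs, small 3 mm stops before and behind the collar. Nothing of the stand rises above 185 mm. Origin: centre of its underside, below the hanging pipette
- pipette: grey pipette with blue plunger, blue collar and yellow tip, about 240 mm long, 100 g. Hangs tip down, its collar (46 x 28 x 5 mm) on the prongs: lift it some cm and draw it out through the fork's open front. y points along it to the tip (down as it hangs); x is its width, z its depth. Origin: 132 mm above the tip end, 17 mm below the collar's underside
- pipette_grip (a point): centre of the pipette's hand grip, 56 mm above its origin, 188 mm above the tip end: 28 mm wide along the pipette's x with flat sides 40 mm long, 26 mm deep; as it hangs this is 219 mm above the bench. Close the fingers along the pipette's x (across the fork) here; the collar's top is 34 mm below, the plunger's top 50 mm above
- pipette_tip (a point): lower end of the yellow tip (2 mm thick there), 188 mm below the grip centre along the pipette's y and 5.7 mm from it toward the pipette's -z
- jar: specimen jar with brown content, 89 mm across, 112 mm high, between stand and analyser; bystander. Origin: centre of its underside
- lancets: teal box, 44 x 80 x 50 mm, behind the jar; bystander. Origin: centre of its underside
- timer: white bench timer, 26 x 56 x 58 mm; bystander
- oil: small brown bottle, 29 mm across, 67 mm high; bystander
- marker: black and blue marker pen lying on the bench, 134 mm; bystander
- cassette: white test cassette lying flat, 70 x 21 x 5 mm; bystander
- analyser_tall: tall navy analyser with a touch screen, fixed furniture that stands to the right of the clotting analyser and reaches nearer to the robot than the rest of the back row: keep arm and gripper in front of it. Origin: centre of its underside; from there it reaches 137 mm to the front (-x), 77 mm to each side, 343 mm up

How it is judged:
On the way, in this order (a step that is already met when the one before it is completed fails the run):
1. the orange cartridge stands fully home in the analyser's socket (within 3 mm sideways, 4 mm of the floor, upright) and the fingers are off it (horizontal distance between cart_orange and socket below 0.003 m and z of cart_orange in the frame of socket between -0.004 and 0.004 m and angle between cart_orange's own z axis and vertical below 0.07 rad and contact force between the fingers and cart_orange below 0.05 N), for 0.3 s.
2. the pipette is gripped and lifted out of its stand, grip centre above 0.26 m (contact force between the fingers and pipette above 1 N and contact force between pipette and stand below 0.05 N and height (world z) of pipette_grip above 0.26 m), for 0.2 s.
At the end, for the whole second after the job is handed in: orange cartridge fully home and free of the fingers; pipette still in the grip, at rest, within 0.1 rad of upright, its tip within 5 mm of the well's centre sideways and 3 to 18 mm above it, touching neither cartridge, analyser nor stand; blue cartridge not moved by over 20 mm (all of step 1 and horizontal distance between pipette_tip and cart_orange_well below 0.005 m and z of pipette_tip in the frame of cart_orange_well between 0.003 and 0.018 m and angle between the y axis of pipette and the z axis of coag, either way round below 0.1 rad and linear speed of pipette below 0.02 m/s and contact force between the fingers and pipette above 1 N and contact force between pipette and cart_orange below 0.05 N and contact force between pipette and coag below 0.05 N and contact force between pipette and stand below 0.05 N and distance of cart_blue from where it was at the start of the episode below 0.02 m); the arm keeps its last pose, push and grip.
It fails at once if a bystander is knocked or shifted by over 20 mm (distance of any of jar, lancets, timer, oil, marker, cassette, cart_blue from where it was at the start of the episode above 0.02 m).
It fails at once if the pipette touches a cartridge or the analyser (contact force between pipette and cart_orange above 0.2 N or contact force between pipette and coag above 0.2 N or contact force between pipette and cart_blue above 0.2 N).
It also fails if it takes over 67 s, if anything falls off the work surface, if the arm or the gripper's body presses on something with over 40 N, if the wrist force passes 120 N, or if a joint passes its speed limit or range.

ROBOT

A 7-joint arm with a two-finger parallel gripper is mounted at the origin on a cart in front of the work surface, level with it; the furniture and walls round the work are solid. World frame = base frame: x ahead of the robot, y to its left, z up, the work surface at z = 0. Lengths are in m, angles in rad, forces in N, time in s.
With the tool pointing down it reaches from about 0.4 to 0.75 m from the base axis. Payload 19.5 kg.
Tool frame: the origin (TCP) lies where the fingers leave the gripper's body, on its centre line; the fingertips stand 73 mm ahead of it and the grasp point (between the pads) lies 54 mm ahead of it; z points along the fingers, y is the line along which they close (so a half turn about z gives the same grasp; the last joint's range is limited). The gripper opens to 85 mm and grips with 20 to 120 N. Pads are 22 mm wide; open, the fingers measure 114 mm over their backs; the gripper's body (76 mm by 85 mm) begins 54 mm behind the grasp point. The pads swing forward as they close: fully open they stand 13 mm farther back than shut.
Start: joints at [-1.328, 0.707, -0.028, 1.485, 0.022, 0.951, -0.075], TCP at [0.162, 0.552, 0.304] pointing down, gripper open.
Joint ranges: [-2.71, 2.71], [-0.32, 2.16], [-1.57, 1.52], [0, 2.45], [-1.46, 4.6], [0, 2.02], [-2.83, 2.83]. Speed limits (rad/s): [1.89, 1.89, 2.57, 2.57, 3.01, 3.01, 3.01].

INTERFACE

Orientations are given as a rotation vector (axis times angle).
In Python, from workcell import arm gives the robot as it stands.
- The arm moves only by the shell command python3 shift.py 'ROWS' [FORCE]. ROWS is rows parted by semicolons, their numbers by spaces, 1 to 20 of them, each of 7 numbers: the finger opening in m, then dx, dy, dz in m, then a rotation vector rx, ry, rz in rad; each row is the pose to reach, as a shift and turn from the pose commanded when the command began, along the tool's axes at that moment; what a row does not reach only later rows make up. A row lasts 1/12 s, in which the tool goes at most 0.0417 m and 0.125 rad, less where a joint would pass 70% of its speed; a pose out of reach is approached as far as the arm can. The fingers move at their own pace and stop on an object; FORCE is the grip in N (left out, the last holds). Time passes only in rows, so rows that do not move let the fingers close. It prints the time, the measured TCP pose, the force, the opening and the grip force at its end.
- arm.state(): the state, without advancing time (a new reading comes with each control period).
- arm.read_camera(name): name is "side" or "top"; returns the picture (400x640x3 uint8, red, green, blue); there is no depth.
- arm.get_calibration(name): a dict with "K" (3x3 intrinsics, pixels), "world_to_cam" (4x4, takes a point from world to camera coordinates). Camera axes: x right, y up, looking along -z (the intrinsics and any distortion apply to the point x, -y, -z); pixel columns grow to the right and rows downward; lengths in m; the calibration is good to about 2 mm. A picture is of the moment at which its call begins. get_calibration takes no time and is no camera call.
- arm.close_job(): hands the job in; it is judged then, once.
The state is a dict: "t": time; "q": joint angles; "joint_vel": joint speeds; "joint_efforts": joint torques, N m; "eef_pos": TCP position; "orientation": TCP orientation; "ft_force": force on the tool from outside, world axes, zero at the start; "torque": the same for the moment, N m; "finger_gap": finger opening in m; "grip_force": force on a finger pad.
Only numpy, scipy, OpenCV 4.12 (cv2) and the standard library are available. Lean on these libraries where they do the work, as an engineer would, in place of code of your own. Each camera call takes 0.05 s, during which the arm holds its last target. There are 200 camera calls.

## Working session

There is one attempt and no reset: what is moved stays moved. The work goes in short steps, Python scripts to look and compute and a shell command to move; the robot and the scene stay as the last step left them, time stands still between calls to the robot, and variables do not carry over. Pictures are saved under pics/ and viewed, at most 10 in all, crops included, and the job is handed in when it is done.

```bash
ls; mkdir -p pics; python3 - <<'E'
from workcell import arm
import cv2,numpy as np
np.set_printoptions(precision=4,suppress=True)
for n in("top","side"):
    im=arm.read_camera(n); cv2.imwrite(f"pics/{n}0.png",im[:,:,::-1]); c=arm.get_calibration(n); print(c)
s=arm.state(); print(s)
E
```

```text
pics
shift.py
workcell.py
{'K': array([[428.0253,   0.    , 322.2855],
       [  0.    , 428.0253, 200.3713],
       [  0.    ,   0.    ,   1.    ]]), 'world_to_cam': array([[ 0.0257, -0.9996,  0.0076,  0.0038],
       [ 0.9983,  0.026 ,  0.0525, -0.57  ],
       [-0.0527,  0.0062,  0.9986, -1.5281],
       [ 0.    ,  0.    ,  0.    ,  1.    ]])}
{'K': array([[393.7046,   0.    , 316.3348],
       [  0.    , 393.7046, 207.0104],
       [  0.    ,   0.    ,   1.    ]]), 'world_to_cam': array([[ 0.8678, -0.4968, -0.0023, -0.4706],
       [ 0.2432,  0.4208,  0.8739, -0.2681],
       [-0.4332, -0.759 ,  0.4861, -0.9836],
       [ 0.    ,  0.    ,  0.    ,  1.    ]])}
{'t': 0.1, 'q': array([-1.3277,  0.707 , -0.0276,  1.4849,  0.022 ,  0.9509, -0.0755]), 'joint_vel': array([ 0.0011, -0.    , -0.0007,  0.0006, -0.0016,  0.0004, -0.0007]), 'joint_efforts': array([  0.003 , -88.4313,   1.2366, -23.6456,   0.017 ,   0.005 ,
         0.    ]), 'eef_pos': array([0.1615, 0.5517, 0.3035]), 'orientation': array([-0.4459, -3.1097,  0.0016]), 'ft_force': array([-0.1024,  0.2706, -0.923 ]), 'torque': array([-0.0198, -0.0147,  0.0675]), 'grip_force': 0.0, 'finger_gap': 0.08555652784854081}
```

View pics/top0.png

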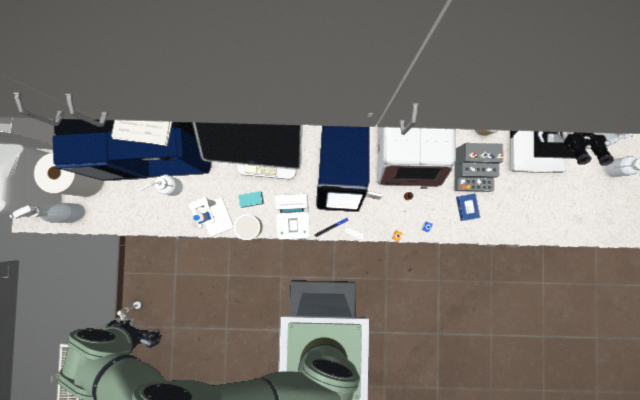

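View pics/side0.png

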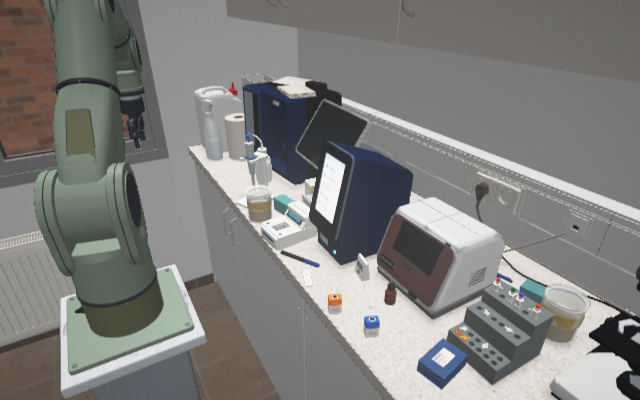

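Top view: orange cartridge ≈(397,236), blue (427,226), analyser ≈(293,215) with its socket ≈(293,226), pipette/stand ≈(205,216), and jar (247,227). I'll enlarge both views next.

```bash
cat > h.py <<'E'
import numpy as np,cv2
from workcell import arm
np.set_printoptions(precision=4,suppress=True)
C={n:arm.get_calibration(n) for n in("top","side")}
def ray(n,u,v):
    K,T=C[n]["K"],C[n]["world_to_cam"]; d=np.linalg.inv(K)@[u,v,1]; d=np.array([d[0],-d[1],-d[2]])
    R=T[:3,:3]; return -R.T@T[:3,3], R.T@d
def onz(n,u,v,z):
    o,d=ray(n,u,v); return o+d*(z-o[2])/d[2]
def proj(n,p):
    K,T=C[n]["K"],C[n]["world_to_cam"]; c=T[:3,:3]@p+T[:3,3]; q=K@[c[0],-c[1],-c[2]]; return q[:2]/q[2]
def two(a,b):
    A=[];B=[]
    o1,d1=ray("top",*a);o2,d2=ray("side",*b); s=np.linalg.lstsq(np.c_[d1,-d2],o2-o1,rcond=None)[0]
    p,q=o1+s[0]*d1,o2+s[1]*d2; return (p+q)/2,np.linalg.norm(p-q)
def avg(n,k=8): return np.mean([arm.read_camera(n).astype(float) for _ in range(k)],0)
E
python3 - <<'E'
from h import *
t=cv2.imread("pics/top0.png");s=cv2.imread("pics/side0.png")
def crop(im,x,y,w,h,f): return cv2.resize(im[y:y+h,x:x+w],None,fx=f,fy=f,interpolation=cv2.INTER_CUBIC)
cv2.imwrite("pics/a.png",np.vstack([crop(t,185,185,130,60,6),np.hstack([crop(t,345,210,100,40,6)[:240,:], np.zeros((240,180,3),np.uint8)])]))
cv2.imwrite("pics/b.png",np.hstack([crop(s,225,120,110,150,4)[:, :440],np.vstack([crop(s,320,280,70,60,5),np.zeros((300,350,3),np.uint8)])]))
E
```

```text
(no output)
```

View pics/a.png

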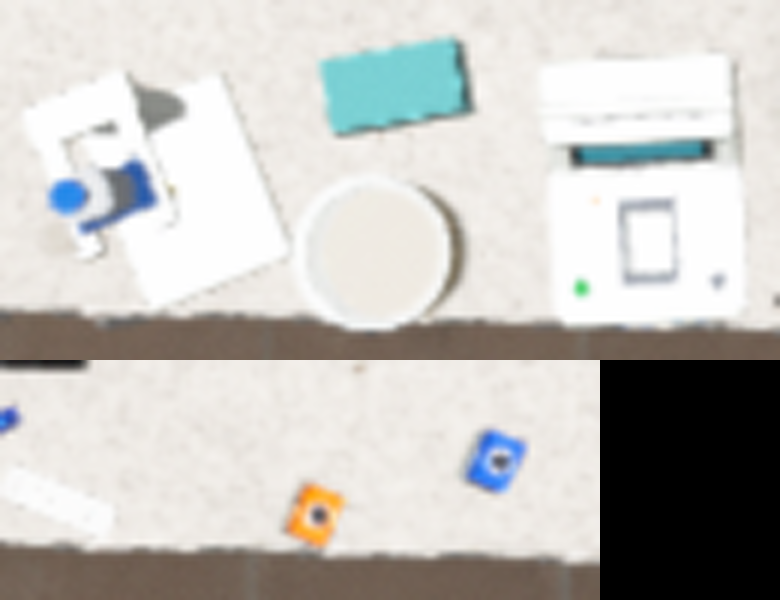

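View pics/b.png

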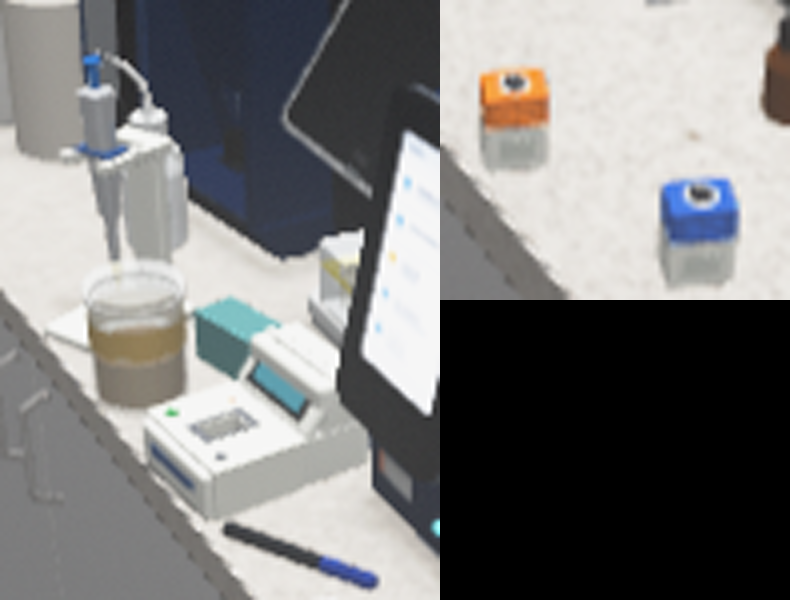

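The crops show the orange well at top ≈(398,235.7) and the socket frame at top ≈(293,225). The stand is turned about 20° or more, with the pipette collar at ≈(205,218) leaning outward in perspective. Now I'll measure these with masks.

```bash
cat > m.py <<'E'
from h import *
I={n:avg(n,4).astype(np.uint8) for n in("top","side")}
def mask(n,lo,hi,box):
    x,y,w,h=box; hsv=cv2.cvtColor(I[n],cv2.COLOR_RGB2HSV); m=cv2.inRange(hsv,lo,hi); z=np.zeros_like(m); z[y:y+h,x:x+w]=m[y:y+h,x:x+w]; return z
def dark(n,box,bg):  # darkness-weighted centroid
    x,y,w,h=box; g=cv2.cvtColor(I[n],cv2.COLOR_RGB2GRAY)[y:y+h,x:x+w].astype(float); k=np.clip(bg-g,0,None); yy,xx=np.mgrid[y:y+h,x:x+w]; return np.array([(k*xx).sum(),(k*yy).sum()])/k.sum()
E
python3 - <<'E'
from m import *
# cartridges
for name,lo,hi,bt,bs in(("or",(5,120,120),(25,255,255),(385,225,25,20),(320,285,30,25)),("bl",(100,100,80),(130,255,255),(418,217,20,18),(360,310,25,25))):
    for n,b in(("top",bt),("side",bs)):
        m=mask(n,lo,hi,b); c=max(cv2.findContours(m,0,1)[0],key=cv2.contourArea); hull=cv2.convexHull(c); f=cv2.fillConvexPoly(np.zeros_like(m),hull,255)
        x,y,w,h=cv2.boundingRect(c); print(name,n,"bbox",x,y,w,h)
        if n=="top":
            r=cv2.minAreaRect(c); w4=[onz("top",*p,0.05)[:2] for p in cv2.boxPoints(r)]; w4=np.array(w4); e=[w4[1]-w4[0],w4[2]-w4[1]]
            print(" ctr",w4.mean(0),[ (np.linalg.norm(q),np.degrees(np.arctan2(q[1],q[0]))) for q in e])
            M=cv2.moments(f,True); cx,cy=M['m10']/M['m00'],M['m01']/M['m00']; print(" centroid",onz("top",cx,cy,.05), "pca deg px",np.degrees(.5*np.arctan2(2*M['mu11'],M['mu20']-M['mu02'])))
        g=cv2.cvtColor(I[n],cv2.COLOR_RGB2GRAY).astype(float); print(n); print(g[y:y+h,x:x+w].astype(int))
E
```

```text
or top bbox 393 231 9 10
 ctr [ 0.4518 -0.247 ] [(np.float64(0.030684743563485318), np.float64(-20.84609975641935)), (np.float64(0.02213770860224632), np.float64(-110.33615680216637))]
 centroid [ 0.4519 -0.2471  0.05  ] pca deg px -63.80293617014901
top
[[233 211 175 162 186 198 216 227 229]
 [221 183 165 170 179 186 190 194 201]
 [202 158 156 189 191 194 189 182 192]
 [198 189 178 206 179 166 199 196 200]
 [194 190 197 204 116 100 161 219 215]
 [182 171 203 222 131 106 156 217 224]
 [165 171 196 221 192 168 183 214 232]
 [163 179 180 190 196 195 187 201 230]
 [203 187 181 182 181 185 195 212 230]
 [226 220 198 170 181 185 204 230 237]]
or side bbox 328 294 14 11
side
[[218 213 199 201 210 190 198 186 201 191 175 177 192 223]
 [177 175 175 189 222 135 144 125 176 196 173 173 183 210]
 [154 177 175 188 207  84  85  84 122 215 186 174 179 194]
 [134 178 176 185 210 179 108 116 169 226 187 173 178 200]
 [120 176 177 183 208 207 166 177 194 202 174 173 172 190]
 [119 170 174 171 168 161 167 172 160 159 156 154 148 164]
 [113 146 150 146 141 136 132 127 132 129 127 119 117 150]
 [148 108
[... 962 characters left out ...]
7 214]
 [170 125 123 124 144 197 125 146 148 158 172 155 122 134 185]
 [133 119 124 125 155 220  83  83  83  98 163 209 122 129 173]
 [113 109 126 124 150 214 137  84  83  97 165 220 122 122 143]
 [111  94 126 125 136 176 177 167 184 185 193 177 122 122 133]
 [109  88 121 126 125 131 158 182 198 192 165 121 120 118 122]
 [116  86 109 119 117 117 115 113 111 110 108 106 103  99  98]
 [115  82  88 100  98  96  94  90  90  92  92  91  90  86  89]
 [119  80  82  86  87  92  92  90  87  92  92  96  94  87  93]
 [140 103  82  86  87  91  96  94  91  91  90  91  90  87  93]
 [150 122  83  86  86  91  95  93  91  95  94  92  90  86  96]
 [150 125  83  85  86  91  90  90  86  93  93  97 114 114 141]]
```

```bash
python3 - <<'E'
from m import *
g=cv2.cvtColor(I["top"],cv2.COLOR_RGB2GRAY)
print(g[215:236,284:304]); 
gs=cv2.cvtColor(I["side"],cv2.COLOR_RGB2GRAY)
print(gs[220:232,268:294])
# plunger, collar masks
for n,b in(("top",(188,200,30,35)),("side",(240,125,25,35))):
    m=mask(n,(95,120,80),(125,255,255),b)
    for c in cv2.findContours(m,0,1)[0]:
        if cv2.contourArea(c)>2: print(n,cv2.boundingRect(c),cv2.minAreaRect(c))
E
```

```text
[[254 254 253 254 254 254 254 254 254 254 254 254 254 254 254 254 254 254
  254 254]
 [253 254 254 254 254 254 254 254 254 254 254 254 253 253 254 254 254 254
  254 254]
 [251 254 254 253 252 252 252 252 251 251 251 251 249 244 253 254 254 254
  254 254]
 [242 253 254 251 222 212 210 205 192 190 187 186 186 221 253 254 254 254
  254 254]
 [252 254 254 250 187 175 180 178 175 180 181 179 180 222 253 254 254 254
  254 254]
 [254 254 254 250 184 202 226 226 224 231 233 231 220 224 253 254 254 254
  254 254]
 [254 254 254 250 185 219 252 253 253 253 253 253 248 228 253 254 254 254
  254 254]
 [254 254 254 250 197 213 249 254 254 254 254 253 249 228 253 254 254 254
  254 254]
 [254 254 254 251 211 216 249 253 254 254 254 253 249 225 252 254 254 254
  254 254]
 [254 254 254 251 212 217 249 253 254 254 254 254 249 212 248 254 254 254
  254 254]
 [254 254 254 251 211 214 247 253 254 254 254 253 250 216 247 253 254 254
  254 254]
 [254 254 254 251 218 208 241 253 254 254 254 254 250 227 248 253 254 254
  254 254]
 [254 254 254 252 229 213 240 253 254 254 254 254 250 226 248 254 254 254
  254 
[... 1528 characters left out ...]
 231 240 242 246 246 246 246]
 [242 246 246 246 238 198 177 162 163 167 171 165 168 168 196 186 230 239
  236 246 246 246 246 246 246 246]
 [223 242 246 246 246 241 233 174 157 158 168 194 188 232 240 238 246 246
  246 246 246 246 246 246 246 246]
 [238 221 240 246 246 246 246 232 188 190 232 240 239 246 246 246 246 246
  246 246 246 246 246 246 246 246]
 [244 237 212 240 246 246 246 246 239 240 246 246 246 246 246 246 246 246
  246 246 246 246 246 246 246 246]]
top (194, 215, 5, 5) ((196.0, 217.0), (4.0, 4.0), 90.0)
top (206, 212, 4, 8) ((207.64865112304688, 215.3918914794922), (6.904757499694824, 2.46598482131958), 80.53767395019531)
side (246, 134, 4, 8) ((247.5, 137.5), (7.0, 3.0), 90.0)
```

```bash
python3 - <<'E'
from m import *
g=cv2.cvtColor(I["top"],cv2.COLOR_RGB2GRAY).astype(float); k=np.clip(250-g,0,None)
def cen(rows,cols,ax):
    P=[]
    if ax==1:
        for r in rows: w=k[r,cols[0]:cols[1]]; P.append(((w*np.arange(*cols)).sum()/w.sum(),r))
    else:
        for c in cols: w=k[rows[0]:rows[1],c]; P.append((c,(w*np.arange(*rows)).sum()/w.sum()))
    return np.array([onz("top",*p,.046)[:2] for p in P])
L=cen(range(221,228),(287,291),1);R=cen(range(221,228),(295,300),1);T=cen((217,221),range(290,296),0);B=cen((229,233),range(290,296),0)
for n,P in zip("LRTB",(L,R,T,B)):
    f=cv2.fitLine(P.astype(np.float32),cv2.DIST_L2,0,.01,.01).ravel(); print(n,P.mean(0),np.degrees(np.arctan(f[1]/f[0])))
print("socket ctr top",(L.mean(0)[1]+R.mean(0)[1])/2,(T.mean(0)[0]+B.mean(0)[0])/2)
# side socket
x,y,w,h=270,220,22,12
gs=cv2.cvtColor(I["side"],cv2.COLOR_RGB2GRAY); m=(gs[y:y+h,x:x+w]<225).astype(np.uint8); m=np.ascontiguousarray(m); 
n,lab,st,ce=cv2.connectedComponentsWithStats(m); i=1+st[1:,4].argmax(); uv=ce[i]+[x,y]; print("side uv",uv,onz("side",*uv,.046))
# wells
for nm,bt,bs in(("or",(396,234,5,4),(332,295,6,4)),("bl",(426,225,5,4),(369,317,7,4))):
    a,b=dark("top",bt,170),dark("side",bs,140); print(nm,a,b,onz("top",*a,.0505),onz("side",*b,.0505),two(a,b))
# plunger top & collar
a=(196,217);b=(247.5,134.5); print("plunger",two(a,b),onz("top",*a,.269))
I2=I["side"]; print(cv2.cvtColor(I2,cv2.COLOR_RGB2HSV)[132:162,241:258,0]); print(cv2.cvtColor(I2,cv2.COLOR_RGB2HSV)[132:162,241:258,1])
# base of stand: white mask in top
cv2.imwrite("pics/c.png",cv2.resize(I["top"][190:245,180:240,::-1],None,fx=10,fy=10,interpolation=cv2.INTER_CUBIC))
E
```

```text
L [0.4817 0.1353] 6.080399
R [0.4824 0.1056] 3.3199604
T [0.5004 0.122 ] -86.121796
B [0.4578 0.1207] -88.628395
socket ctr top 0.12045778335819296 0.4791059797564102
side uv [280.4835 225.8571] [0.4794 0.121  0.046 ]
or [397.7323 235.4488] [334.2731 296.1385] [ 0.4514 -0.2492  0.0505] [ 0.451  -0.2482  0.0505] (array([ 0.4511, -0.2489,  0.0511]), np.float64(0.0008451481440141644))
bl [428.0643 226.4502] [371.544  318.3731] [ 0.4857 -0.3555  0.0505] [ 0.4854 -0.3538  0.0505] (array([ 0.4852, -0.3549,  0.0516]), np.float64(0.001148486663765908))
plunger (array([0.4958, 0.3985, 0.2659]), np.float64(0.0016551644986020609)) [0.4965 0.3973 0.269 ]
[[ 19  17  19  18 110 111 108 108 105 108 108 108 108 120   0 150 120]
 [ 20  19  21  20 109 110 109 110 111 106 110 100 105 120   0 150  30]
 [ 19  20  17  15 110 107 106 106 107 109 110 105  90 105 150   0 150]
 [ 23  23  19  21 110 107 106 107 108 107 108 110 105  90  90  15  90]
 [ 20  20  21  23 110 108 108 107 108 107 108 108 110 120  90  15  30]
 [ 20  17  19  21 105 110 108 108 108 102 108 102 105 110 120   0  15]
 [ 19  19  19  23  15 1
[... 3112 characters left out ...]
 15  15  12   8   8   8   7   7  11  19  24   4   4   2   2]
 [ 14  13  15  14  12   6   8   8   8   7   8  19  22   2   1   1   1]
 [ 13  13  14  14  12   2   6   6   6   7   7  15  27   4   4   4   2]
 [ 14  13  14   5  31  33   6   6   6   7   7  13  28   2   6   7   8]
 [ 14  10  21  53  95  98  27   8   8   5   7  15  40  52  73  42   5]
 [  5   2  18  63 121 120  81  63  64  47  50  70 102 127 148  83   7]
 [  5   3   4   9  17  48  83 110 120 107 119 138 144 118  31   2   2]
 [  7   7   8   6   6   2  13  28  30  99 105  97  31   2   2   2   5]
 [  8   6   9   9  12   9   2   4   4   1   2   3   4   1   7   6   6]
 [ 13  12  13  15   8   8   5   0   7   3   3   4   5   8   8   6   6]]
```

View pics/c.png

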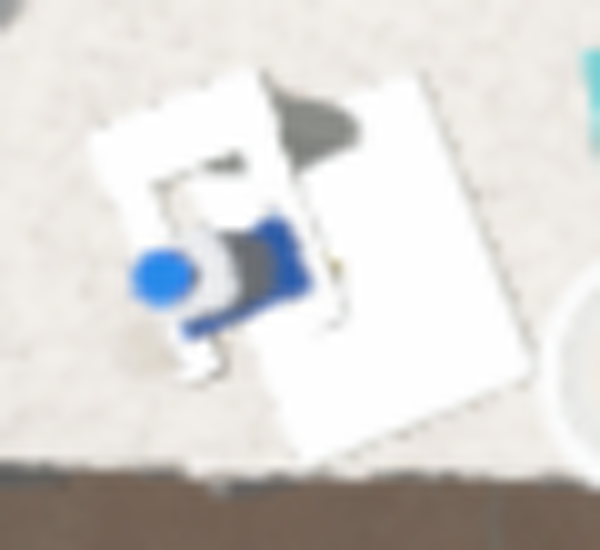

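```bash
cat >> h.py <<'E'
from scipy.spatial.transform import Rotation as Ro
def go(x,y,z,yaw,s=None):
    "print shift to TCP (x,y,z), tool down, tool y axis at world angle yaw deg (mod 180)"
    s=s or arm.state(); R=Ro.from_rotvec(s["orientation"]); cur=R.as_matrix()[:,1]; c0=np.degrees(np.arctan2(cur[1],cur[0]))
    yaw=c0+(yaw-c0+90)%180-90; a=np.radians(yaw); ty=np.array([np.cos(a),np.sin(a),0]); tz=np.array([0,0,-1.]); tx=np.cross(ty,tz)
    d=R.inv().apply(np.array([x,y,z])-s["eef_pos"]); r=(R.inv()*Ro.from_matrix(np.c_[tx,ty,tz])).as_rotvec()
    print("go",[x,y,z],"yaw",c0,"->",yaw,"| d",d,"r",r,"rows",max(np.linalg.norm(d)/.0417,np.linalg.norm(r)/.125))
E
python3 - <<'E'
from h import *
f=lambda x,y,z:onz("top",180+(x+.5)/10-.5,190+(y+.5)/10-.5,z)[:2]
for z in(.0,.01):
    A,B,Cc=f(415,75,z),f(530,375,z),f(305,460,z)
    e=A-B;g=Cc-B; print("base",A,B,Cc,np.linalg.norm(e),np.linalg.norm(g),np.degrees(np.arctan2(e[1],e[0])),np.degrees(np.arctan2(g[1],g[0]))-90)
P,Q,S=f(312,290,.185),f(183,338,.185),f(278,213,.185)
print("collar",P,Q,S,np.linalg.norm(P-Q),np.linalg.norm(P-S),np.degrees(np.arctan2(*(Q-P)[::-1]))-90,np.degrees(np.arctan2(*(S-P)[::-1])),"ctr",(Q+S)/2)
print("plunger",f(163,277,.269),"tip",two((213.05,216.05),(253.6,185.4)),f(335,265,.031))
print("tall front top corners",onz("top",318,208,.343),onz("top",360,210,.343))
go(.38,.25,.38,67)
E
python3 shift.py 2>&1|head -5
```

```text
base [0.573  0.3866] [0.4653 0.3409] [0.4325 0.421 ] 0.11700704349725113 0.08654307692762966 22.997952819626565 22.236043280712565
base [0.5724 0.3843] [0.4654 0.3389] [0.4329 0.4185] 0.11625498582577604 0.08598682507328727 22.997952819626555 22.236043280712536
collar [0.4933 0.3742] [0.4769 0.4147] [0.5176 0.386 ] 0.04364838402269839 0.0270148772508588 22.001761913867853 25.92516535369776 ctr [0.4973 0.4004]
plunger [0.4957 0.3977] tip (array([0.5014, 0.3965, 0.0685]), np.float64(0.002626235098601801)) [0.5029 0.4053]
tall front top corners [0.5304 0.0322 0.343 ] [ 0.5278 -0.087   0.343 ]
go [0.38, 0.25, 0.38] yaw 73.68134976890231 -> 67.0 | d [-0.2945 -0.2283 -0.0761] r [-0.0001  0.      0.1166] rows 9.119736517239355
Traceback (most recent call last):
  File "shift.py", line 5, in <module>
    connect(sys.argv[1:4])
    ~~~~~~~^^^^^^^^^^^^^^^
TypeError: make.<locals>.jog() missing 1 required positional argument: 'text'
```

```bash
R="-0.29 -0.22 -0.08 0 0 0.117"; python3 shift.py '0.085 -0.29 -0.22 -0.08 0 0 0.117;0.085 -0.29 -0.22 -0.08 0 0 0.117;0.085 -0.29 -0.22 -0.08 0 0 0.117;0.085 -0.29 -0.22 -0.08 0 0 0.117;0.085 -0.29 -0.22 -0.08 0 0 0.117;0.085 -0.29 -0.22 -0.08 0 0 0.117;0.085 -0.29 -0.22 -0.08 0 0 0.117;0.085 -0.29 -0.22 -0.08 0 0 0.117;0.085 -0.29 -0.22 -0.08 0 0 0.117;0.085 -0.29 -0.22 -0.08 0 0 0.117;0.085 -0.29 -0.22 -0.08 0 0 0.117' 30; python3 -c "
from h import *
go(.451,-.249,.18,67);print(arm.state()['q'])"
```

```text
t: 2.22
eef_pos: [0.3791, 0.2577, 0.3843]
orientation: [0.633, 3.076, 0.001]
ft_force: [-0.8, 0.7, -0.3]
finger_gap: 0.085
grip_force: 0.0
go [0.451, -0.249, 0.18] yaw 66.76448479985844 -> 67.0 | d [-0.2659 -0.4374  0.2042] r [ 0.0005  0.0007 -0.0041] rows 13.215557197342063
[-0.6542  0.433  -0.0206  1.7427  0.0109  0.9652  0.4862]
```

```bash
python3 shift.py '0.055 -0.266 -0.437 0.204 0 0 0;0.055 -0.266 -0.437 0.204 0 0 0;0.055 -0.266 -0.437 0.204 0 0 0;0.055 -0.266 -0.437 0.204 0 0 0;0.055 -0.266 -0.437 0.204 0 0 0;0.055 -0.266 -0.437 0.204 0 0 0;0.055 -0.266 -0.437 0.204 0 0 0;0.055 -0.266 -0.437 0.204 0 0 0;0.055 -0.266 -0.437 0.204 0 0 0;0.055 -0.266 -0.437 0.204 0 0 0;0.055 -0.266 -0.437 0.204 0 0 0;0.055 -0.266 -0.437 0.204 0 0 0;0.055 -0.266 -0.437 0.204 0 0 0;0.055 -0.266 -0.437 0.204 0 0 0;0.055 -0.266 -0.437 0.204 0 0 0;0.055 -0.266 -0.437 0.204 0 0 0;0.055 -0.266 -0.437 0.204 0 0 0'; python3 - <<'E'
from h import *
go(.451,-.249,.1,67);print(arm.state()['q'])
c=[]
for n,x,y in(("top",360,200),("side",285,230)):
    im=arm.read_camera(n)[y:y+60,x:x+80]; c.append(cv2.resize(im,None,fx=5,fy=5,interpolation=cv2.INTER_CUBIC))
cv2.imwrite("pics/d.png",np.hstack(c)[:,:,::-1])
E
```

```text
t: 3.63
eef_pos: [0.4525, -0.2453, 0.1802]
orientation: [0.624, 3.079, 0.001]
ft_force: [-0.7, 0.5, -0.1]
finger_gap: 0.055
grip_force: 0.0
go [0.451, -0.249, 0.1] yaw 67.10228896377164 -> 67.0 | d [-0.0001 -0.004   0.0802] r [ 0.0007 -0.      0.0018] rows 1.9253434230760702
[ 0.4916  0.8088 -0.1039  1.8397  0.1553  0.5009  1.4544]
```

View pics/d.png

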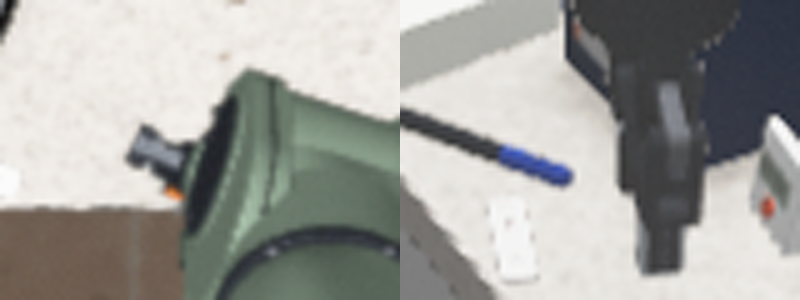

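The gripper is above the orange head, which is visible in the top view at crop (172,193); the path down is clear. I'll check for residual lag before descending.

```bash
python3 shift.py '0.055 0 0 0.03 0 0 0;0.055 0 0 0.03 0 0 0;0.055 0 0 0.03 0 0 0'; python3 - <<'E'
from h import *
go(.4512,-.2489,.1,67)
E
```

```text
t: 3.98
eef_pos: [0.4518, -0.2461, 0.1499]
orientation: [-0.625, -3.077, -0.001]
ft_force: [0.4, 0.6, 0.7]
finger_gap: 0.055
grip_force: 0.0
go [0.4512, -0.2489, 0.1] yaw 67.04632562353278 -> 67.0 | d [-0.0006 -0.0028  0.0499] r [ 0.0001 -0.0019  0.0008] rows 1.1980342620847169
```

```bash
python3 shift.py '0.055 0 -0.003 0.03 0 0 0;0.055 0 -0.003 0.05 0 0 0;0.055 0 -0.003 0.05 0 0 0;0.055 0 -0.003 0.05 0 0 0'; python3 shift.py '0.015 0 0 0 0 0 0;0.015 0 0 0 0 0 0;0.015 0 0 0 0 0 0;0.015 0 0 0 0 0 0;0.015 0 0 0 0 0 0;0.015 0 0 0 0 0 0;0.015 0 0 0 0 0 0;0.015 0 0 0 0 0 0' 30
```

```text
t: 4.32
eef_pos: [0.4509, -0.2495, 0.1008]
orientation: [-0.626, -3.078, -0.0]
ft_force: [0.5, -0.1, 0.7]
finger_gap: 0.055
grip_force: 0.0
t: 4.98
eef_pos: [0.4512, -0.25, 0.1012]
orientation: [0.627, 3.077, -0.001]
ft_force: [-1.5, 1.1, 14.6]
finger_gap: 0.0216
grip_force: 36.0
```

```bash
python3 shift.py '0.015 0 0 -0.02 0 0 0;0.015 0 0 -0.05 0 0 0;0.015 0 0 -0.09 0 0 0;0.015 0 0 -0.1 0 0 0;0.015 0 0 -0.1 0 0 0'; python3 -c "
from h import *
go(.42,-.03,.22,83);go(.479,.1205,.2,93.7)"
```

```text
t: 5.4
eef_pos: [0.4515, -0.2503, 0.2034]
orientation: [0.626, 3.074, -0.002]
ft_force: [0.3, 0.5, 0.2]
finger_gap: 0.0211
grip_force: 34.0
go [0.42, -0.03, 0.22] yaw 66.96522793424602 -> 83.0 | d [ 0.1151  0.1904 -0.0173] r [-0.0012  0.005  -0.2799] rows 5.350425967467806
go [0.479, 0.1205, 0.2] yaw 66.96522793424602 -> 93.69999999999999 | d [0.1198 0.352  0.0026] r [-0.0016  0.0049 -0.4666] rows 8.915743193636155
```

```bash
python3 shift.py '0.015 0.12 0.19 -0.017 0 0.005 -0.28;0.015 0.12 0.19 -0.017 0 0.005 -0.28;0.015 0.12 0.19 -0.017 0 0.005 -0.28;0.015 0.12 0.19 -0.017 0 0.005 -0.28;0.015 0.12 0.19 -0.017 0 0.005 -0.28;0.015 0.12 0.25 -0.017 0 0.005 -0.38;0.015 0.12 0.3 -0.01 -0.001 0.005 -0.46;0.015 0.12 0.352 0.003 -0.001 0.005 -0.466;0.015 0.12 0.352 0.003 -0.001 0.005 -0.466;0.015 0.12 0.352 0.003 -0.001 0.005 -0.466;0.015 0.12 0.352 0.003 -0.001 0.005 -0.466;0.015 0.12 0.352 0.003 -0.001 0.005 -0.466;0.015 0.12 0.352 0.003 -0.001 0.005 -0.466;0.015 0.12 0.352 0.003 -0.001 0.005 -0.466'; python3 - <<'E'
from h import *
go(.479,.1205,.17,93.7)
c=[]
for n,x,y in(("top",255,190),("side",235,155)):
    im=arm.read_camera(n)[y:y+80,x:x+80]; c.append(cv2.resize(im,None,fx=5,fy=5,interpolation=cv2.INTER_CUBIC))
cv2.imwrite("pics/e.png",np.hstack(c)[:,:,::-1])
E
```

```text
t: 6.57
eef_pos: [0.4779, 0.12, 0.1971]
orientation: [0.098, -3.135, -0.002]
ft_force: [-0.8, 0.1, -1.2]
finger_gap: 0.021
grip_force: 34.0
go [0.479, 0.1205, 0.17] yaw 93.59077645186522 -> 93.69999999999999 | d [-0.0013  0.0004  0.0271] r [ 0.0016 -0.0047 -0.0019] rows 0.6498238714078061
```

View pics/e.png

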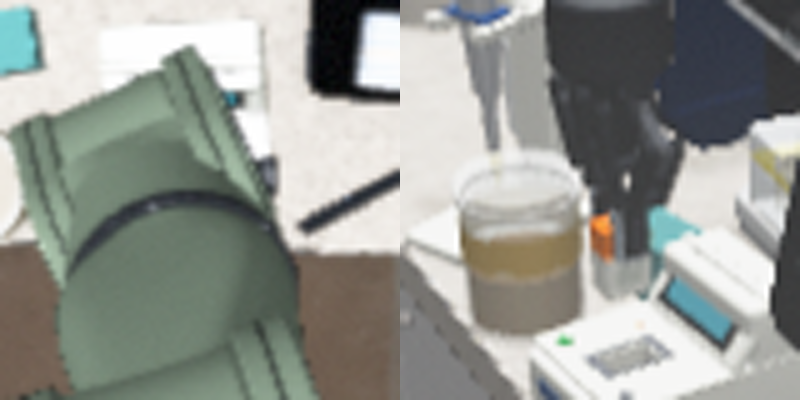

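```bash
python3 - <<'E'
from h import *
go(.479,.1205,.147,93.7)
s=arm.state(); x,y,z=s["eef_pos"]; a=np.radians(3.6)
for h,l in((.096,"bottom"),(.12,"mid"),(.126,"headlow"),(.146,"top")):
    print(l,[proj("side",np.array([x+np.cos(a)*i*.016-np.sin(a)*j*.011,y+np.sin(a)*i*.016+np.cos(a)*j*.011,h])).round(1) for i,j in((-1,1),(-1,-1),(1,-1))])
im=arm.read_camera("side"); h=cv2.cvtColor(im,cv2.COLOR_RGB2HSV)
print(h[194:216,268:292,0]);print(h[194:216,268:292,1]);print(h[194:216,268:292,2])
E
```

```text
go [0.479, 0.1205, 0.147] yaw 93.60377897123485 -> 93.69999999999999 | d [-0.0013  0.0001  0.0501] r [ 0.0018 -0.0046 -0.0017] rows 1.2013656151957373
bottom [array([273.3, 212.5]), array([276.6, 215.4]), array([285.6, 212.6])]
mid [array([272.8, 205.8]), array([276.2, 208.7]), array([285.3, 205.9])]
headlow [array([272.7, 204.1]), array([276.1, 207. ]), array([285.2, 204.2])]
top [array([272.4, 198.4]), array([275.8, 201.2]), array([285. , 198.5])]
[[ 20  23  18  18  19 108 120 150 105 105 120 110  90 120  90   0 120 114
  120 120  23  15  15  19]
 [ 15  30  30  30  24 120 150   0 120 105 120  90  90 105 120 120 105 108
  110   0  15  17  19  15]
 [ 20  30  25  30  30  90 135  30 105 120 105 100 120 120  90 100  93  92
   91  91  80  15  17  19]
 [ 26  23  26  30  38 100   0   8   8 120  98 105  90  90 120 102  91  92
   91  90  89  85  45  21]
 [ 23  24  21  23  18  11  12  12  13 110 103  98 105  90 110  90  92  92
   91  91  91  90  89  79]
 [ 22  22  21  21  13  12  15  15  14  12 107 110 120 110 110 108  92  91
   91  91  91  91  91  90]
 [ 21  21  20  20  13  11  13  15  13  1
[... 5322 characters left out ...]
19 129 189 228 192 149 153 167 173 166 155 156 156 156 162 167 128
  128 193 168 142 151 155]
 [123 122 129 181 224 193 149 153 167 171 163 155 157 156 157 164 167 134
  162 222 180 114 157 153]
 [125 122 128 182 224 195 149 150 162 171 165 158 160 162 165 168 168 155
  210 219 148 127 170 163]
 [126 122 126 173 226 217 167 150 160 172 169 165 171 176 173 169 160 189
  223 184 109 162 174 173]
 [124 122 123 164 224 231 211 166 159 174 179 171 167 189 143 143 153 214
  199 110 118 173 174 175]
 [124 121 124 162 221 233 230 209 168 167 193 212 209 222 186 128 160 220
  152  74 109 162 174 174]
 [124 122 125 169 221 234 232 230 215 210 221 234 235 240 239 220 228 215
  187 134  79 121 153 175]]
```

The side view shows the cartridge upright in the grip, spanning columns 272.8–284.6 at its lower part. The predicted span was 273–285.4, so it is centred to about 1 mm. Next I'll descend to just above the socket.

```bash
python3 shift.py '0.015 -0.0015 0 0.025 0.002 -0.004 -0.002;0.015 -0.0015 0 0.044 0.002 -0.004 -0.002;0.015 -0.0015 0 0.044 0.002 -0.004 -0.002;0.015 -0.0015 0 0.044 0.002 -0.004 -0.002'; python3 -c "
from h import *
go(.4793,.1205,.121,93.7)"
```

```text
t: 7.05
eef_pos: [0.4791, 0.121, 0.1529]
orientation: [0.103, -3.138, 0.001]
ft_force: [0.7, 1.1, -0.3]
finger_gap: 0.021
grip_force: 34.0
go [0.4793, 0.1205, 0.121] yaw 93.77140758912533 -> 93.69999999999999 | d [-0.0003 -0.0005  0.0319] r [-0.0004 -0.002   0.0012] rows 0.7645394997593613
```

```bash
python3 shift.py '0.015 0 -0.0005 0.004 0 0 0;0.015 0 -0.0005 0.008 0 0 0;0.015 0 -0.0005 0.011 0 0 0;0.015 0 -0.0005 0.013 0 0 0'
```

```text
t: 7.38
eef_pos: [0.4794, 0.1208, 0.1399]
orientation: [0.104, -3.14, -0.0]
ft_force: [-0.6, -0.2, -1.0]
finger_gap: 0.0213
grip_force: 34.0
```

```bash
python3 shift.py '0.015 0 0 0.004 0 0 0;0.015 0 0 0.008 0 0 0;0.015 0 0 0.012 0 0 0;0.015 0 0 0.015 0 0 0;0.015 0 0 0.015 0 0 0'
```

```text
t: 7.8
eef_pos: [0.4791, 0.1208, 0.1242]
orientation: [0.104, -3.138, 0.0]
ft_force: [-0.5, 0.1, 0.1]
finger_gap: 0.0212
grip_force: 34.0
```

```bash
python3 shift.py '0.015 0 0 0.0015 0 0 0;0.015 0 0 0.003 0 0 0;0.015 0 0 0.003 0 0 0';  python3 shift.py '0.015 0 0 0.001 0 0 0;0.015 0 0 0.002 0 0 0;0.015 0 0 0.002 0 0 0'
```

```text
t: 8.05
eef_pos: [0.4795, 0.1211, 0.1228]
orientation: [-0.104, 3.139, 0.001]
ft_force: [-4.0, 1.1, 21.5]
finger_gap: 0.0212
grip_force: 37.2
t: 8.3
eef_pos: [0.4798, 0.1211, 0.1215]
orientation: [-0.104, 3.138, 0.001]
ft_force: [-5.8, 0.0, 40.5]
finger_gap: 0.0214
grip_force: 41.3
```

```bash
python3 shift.py '0.015 0 0 -0.003 0 0 0;0.015 0 0 -0.003 0 0 0;0.06 0 0 -0.003 0 0 0;0.06 0 0 -0.003 0 0 0;0.06 0 0 -0.003 0 0 0;0.06 0 0 -0.003 0 0 0;0.06 0 0 -0.05 0 0 0;0.06 0 0 -0.09 0 0 0;0.06 0 0 -0.13 0 0 0;0.06 0 0 -0.17 0 0 0;0.06 0 0 -0.21 0 0 0;0.06 0 0 -0.25 0 0 0;0.06 0 0 -0.25 0 0 0'; python3 -c "
from h import *
go(.42,.3,.40,112.5);go(.4965,.399,.36,112.5)"
```

```text
t: 9.38
eef_pos: [0.4803, 0.1211, 0.3762]
orientation: [-0.103, 3.132, 0.003]
ft_force: [0.3, 0.2, 0.9]
finger_gap: 0.0597
grip_force: 0.0
go [0.42, 0.3, 0.4] yaw 93.77483812522915 -> 112.5 | d [ 0.0482  0.1825 -0.0238] r [ 0.0007  0.008  -0.3268] rows 4.56387070601544
go [0.4965, 0.399, 0.36] yaw 93.77483812522915 -> 112.5 | d [-0.0343  0.2762  0.017 ] r [ 0.0007  0.008  -0.3268] rows 6.687228781051042
```

```bash
python3 shift.py '0.085 0.048 0.182 -0.02 0 0.008 -0.327;0.085 0.048 0.182 -0.02 0 0.008 -0.327;0.085 0.048 0.182 -0.02 0 0.008 -0.327;0.085 0.048 0.182 -0.02 0 0.008 -0.327;0.085 0.048 0.182 -0.02 0 0.008 -0.327;0.085 0.048 0.182 -0.02 0 0.008 -0.327;0.085 0.048 0.182 -0.02 0 0.008 -0.327'; python3 - <<'E'
from m import *
c=[cv2.resize(I[n][y:y+80,x:x+80],None,fx=5,fy=5,interpolation=cv2.INTER_CUBIC) for n,x,y in(("top",255,180),("side",235,155))]
cv2.imwrite("pics/f.png",np.hstack(c)[:,:,::-1])
print(cv2.cvtColor(I["side"],cv2.COLOR_RGB2GRAY)[213:228,272:292]);print(cv2.cvtColor(I["top"],cv2.COLOR_RGB2GRAY)[216:236,285:302])
print(proj("top",np.array([.479,.1205,.0725])),proj("side",np.array([.479,.1205,.0725])))
E
```

```text
t: 9.97
eef_pos: [0.419, 0.3, 0.3896]
orientation: [0.615, -3.072, 0.001]
ft_force: [0.6, -1.2, -0.3]
finger_gap: 0.085
grip_force: 0.0
[[221 230 230 232 232 231 229 216 192 158  99 103 138 213 198 110 103 141
  141 142]
 [218 230 229 230 231 230 229 229 229 220 186 121 157 220 153  72  97 133
  141 142]
 [219 231 229 229 230 231 230 231 233 239 239 218 227 214 187 133  76 104
  127 141]
 [218 231 230 230 231 233 238 241 243 244 240 241 245 232 212 198 132  87
   95 127]
 [220 232 231 237 241 243 244 242 237 236 209 223 240 244 230 217 194 169
   86  93]
 [233 241 243 244 239 239 233 202 157 172 181 183 212 240 245 232 212 211
  177 106]
 [244 245 242 233 205 196 192 112 120 163 206 177 178 210 243 244 233 220
  209 183]
 [246 245 219 160 177 181 195 160 168 190 194 160 151 157 228 246 244 239
  230 212]
 [246 245 215 120 159 176 173 158 156 151 133 121 124 138 217 246 246 245
  244 232]
 [246 245 226 105 116 154 151 132 121 125 118 120 127 134 205 244 246 246
  245 244]
 [246 245 226 105 106 108 117 119 120 125 120 126 118 125 163 221 244 246
  246 245]
 [246 245 214 128 105 108 119
[... 1072 characters left out ...]
218 248 253 254 254]
 [254 254 252 227 195 198 219 208 203 210 191 191 219 247 253 254 254]
 [254 254 252 230 201 185 186 186 185 184 180 162 201 238 253 254 254]
 [254 254 252 231 204 185 179 183 184 184 183 163 200 240 253 254 254]
 [254 254 252 228 179 165 158 163 168 162 171 188 190 241 253 254 254]
 [254 254 252 231 176 167 171 172 174 174 177 183 206 244 253 254 254]
 [254 254 252 241 214 213 221 223 225 226 228 231 242 251 253 254 254]
 [254 254 254 253 253 253 253 253 253 253 253 253 253 253 254 254 254]
 [254 254 254 254 254 254 254 254 254 254 254 254 254 254 254 254 254]
 [254 254 254 254 254 254 254 254 254 254 254 254 254 254 254 254 254]]
[292.2699 224.9071] [280.0574 218.8517]
```

View pics/f.png

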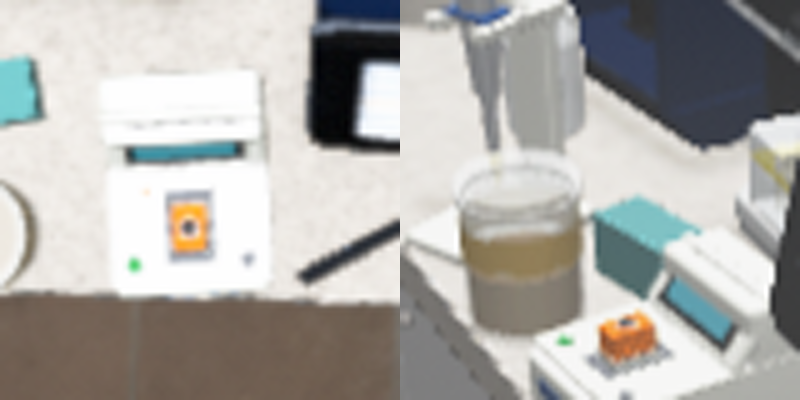

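The orange cartridge sits square in the socket in both views, well at top (292.2,225) and side (279.6,219). I'll triangulate its height and re-measure the pipette.

```bash
python3 - <<'E'
from m import *
a,b=dark("top",(290,223,6,5),180),dark("side",(277,218,6,3),185)
print("well",a,b,two(a,b),onz("top",*a,.0725),onz("side",*b,.0725))
for n,bx in(("top",(190,212,12,10)),("side",(243,131,10,5))):
    x,y,w,h=bx; S=cv2.cvtColor(I[n],cv2.COLOR_RGB2HSV)[y:y+h,x:x+w,1].astype(float); k=np.clip(S-60,0,None); yy,xx=np.mgrid[y:y+h,x:x+w]; print(n,(k*xx).sum()/k.sum(),(k*yy).sum()/k.sum())
go(.4965,.399,.33,112.5)
E
```

```text
well [292.2259 224.9136] [279.7409 219.004 ] (array([0.4786, 0.1209, 0.0719]), np.float64(0.0009199795345944341)) [0.479  0.1207 0.0725] [0.4777 0.1201 0.0725]
top 196.30038022813687 216.4106463878327
side 247.4470588235294 134.37745098039215
go [0.4965, 0.399, 0.33] yaw 112.52784242258772 -> 112.5 | d [-0.1098  0.0626  0.0591] r [ 0.0015 -0.0084  0.0005] rows 3.3466117400965283
```

```bash
python3 shift.py '0.085 -0.11 0.063 0.025 0 -0.008 0;0.085 -0.11 0.063 0.025 0 -0.008 0;0.085 -0.11 0.063 0.025 0 -0.008 0;0.085 -0.11 0.063 0.025 0 -0.008 0;0.085 -0.11 0.063 0.025 0 -0.008 0;0.085 -0.11 0.063 0.025 0 -0.008 0'; python3 - <<'E'
from h import *
go(.4965,.399,.276,112.5)
im=arm.read_camera("side"); cv2.imwrite("pics/g.png",cv2.resize(im[70:190,200:300],None,fx=5,fy=5,interpolation=cv2.INTER_CUBIC)[:,:,::-1])
print(onz("side",247.4,134.4,.267))
E
```

```text
t: 11.27
eef_pos: [0.4966, 0.3993, 0.3638]
orientation: [0.614, -3.08, -0.002]
ft_force: [0.2, 0.8, -0.4]
finger_gap: 0.085
grip_force: 0.0
go [0.4965, 0.399, 0.276] yaw 112.53368570183117 -> 112.5 | d [ 0.0001 -0.0003  0.0878] r [ 0.0012 -0.0012  0.0006] rows 2.10444978683134
[0.4941 0.3971 0.267 ]
```

View pics/g.png

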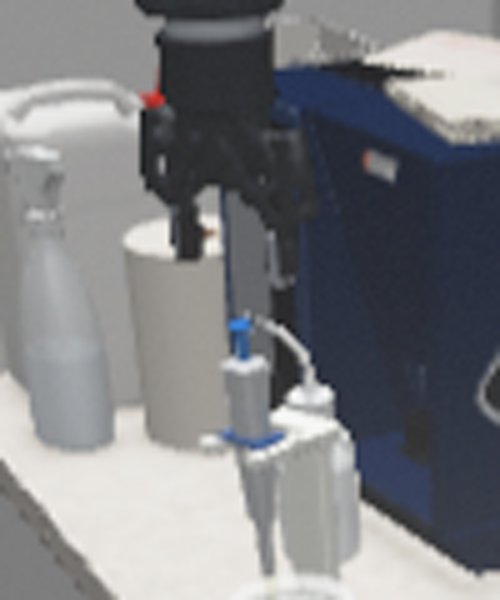

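The open fingers straddle the plunger, which is at crop (240,325) with the fingers at (187,250) and (285,280). Descending now.

```bash
python3 shift.py '0.085 0 0 0.03 0 0 0;0.085 0 0 0.06 0 0 0;0.085 0 0 0.086 0 0 0;0.085 0 0 0.086 0 0 0;0.085 0 0 0.086 0 0 0' 40 && python3 shift.py '0.02 0 0 0 0 0 0;0.02 0 0 0 0 0 0;0.02 0 0 0 0 0 0;0.02 0 0 0 0 0 0;0.02 0 0 0 0 0 0;0.02 0 0 0 0 0 0;0.02 0 0 0 0 0 0;0.02 0 0 0 0 0 0;0.02 0 0 0 0 0 0;0.02 0 0 0 0 0 0' 40
```

```text
t: 11.73
eef_pos: [0.4966, 0.399, 0.2791]
orientation: [0.613, -3.08, -0.002]
ft_force: [0.1, 0.3, 0.5]
finger_gap: 0.0851
grip_force: 0.0
t: 12.57
eef_pos: [0.4968, 0.3996, 0.2789]
orientation: [-0.613, 3.081, 0.003]
ft_force: [-1.0, -1.3, 7.4]
finger_gap: 0.0275
grip_force: 39.4
```

```bash
python3 shift.py '0.02 0 0 -0.01 0 0 0;0.02 0 0 -0.025 0 0 0;0.02 0 0 -0.045 0 0 0;0.02 0 0 -0.07 0 0 0;0.02 0 0 -0.1 0 0 0;0.02 0 0 -0.13 0 0 0;0.02 0 0 -0.155 0 0 0;0.02 0 0 -0.17 0 0 0;0.02 0 0 -0.178 0 0 0;0.02 0 0 -0.178 0 0 0;0.02 0 0 -0.178 0 0 0;0.02 0 0 -0.178 0 0 0' 60; python3 - <<'E'
from h import *
go(.4788,.1206,.45,93.7); print(arm.state()["q"])
t=arm.read_camera("top");s=arm.read_camera("side")
a=cv2.resize(s[60:190,200:300],None,fx=4,fy=4,interpolation=cv2.INTER_CUBIC);b=cv2.resize(t[170:300,170:270],None,fx=4,fy=4,interpolation=cv2.INTER_CUBIC)
cv2.imwrite("pics/i.png",np.hstack([a,b])[:,:,::-1])
x,y,z=arm.state()["eef_pos"]; print(proj("side",np.array([x,y,z-.246])),proj("top",np.array([x,y,z-.246])))
E
```

```text
t: 13.57
eef_pos: [0.4968, 0.3993, 0.4555]
orientation: [0.613, -3.08, -0.001]
ft_force: [-0.5, 0.6, -1.5]
finger_gap: 0.0275
grip_force: 59.2
go [0.4788, 0.1206, 0.45] yaw 112.53098801285553 -> 93.69999999999999 | d [ 0.1234 -0.2505  0.0054] r [ 0.0009 -0.0016  0.3287] rows 6.698034549492405
[-0.6464  0.7318 -0.2298  0.8706  0.1512  1.5534  1.1425]
[249.322  149.6821] [200.8215 217.1469]
```

View pics/i.png

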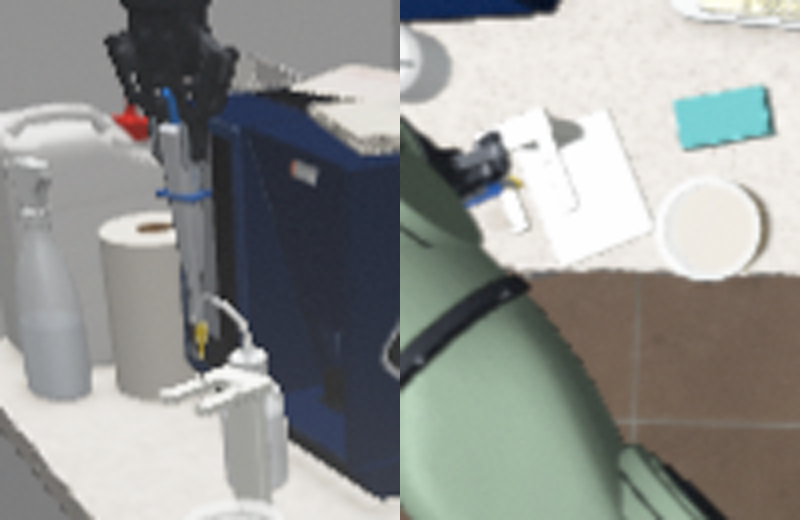

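Both pictures show the pipette clear of the fork, with the yellow tip at side ≈(250.1,149.1), close to the predicted spot. Now I'll carry it over the jar to the analyser.

```bash
python3 shift.py '0.02 0.012 -0.025 0 0 0 0;0.02 0.03 -0.06 0 0 0 0;0.02 0.045 -0.09 0 0 0 0;0.02 0.06 -0.12 0 0 0 0;0.02 0.075 -0.15 0 0 0 0;0.02 0.09 -0.18 0 0 0 0;0.02 0.104 -0.21 0 0 0 0;0.02 0.115 -0.235 0 0 0 0;0.02 0.121 -0.246 0.01 0 0 0;0.02 0.123 -0.25 0.03 0 0 0;0.02 0.123 -0.25 0.05 0 0 0;0.02 0.123 -0.25 0.07 0 0 0;0.02 0.123 -0.25 0.08 0 0 0;0.02 0.123 -0.25 0.08 0 0 0;0.02 0.123 -0.25 0.08 0 0 0'; python3 - <<'E'
from m import *
go(.4788,.1206,.33,112.5)
a=cv2.resize(I["side"][110:235,230:330],None,fx=4,fy=4,interpolation=cv2.INTER_CUBIC);b=cv2.resize(I["top"][170:295,240:340],None,fx=4,fy=4,interpolation=cv2.INTER_CUBIC)
cv2.imwrite("pics/j.png",np.hstack([a,b])[:,:,::-1])
for n in I:
    m=mask(n,(20,110,90),(35,255,255),(240,140,100,110)); ys,xs=np.nonzero(m); print(n,[(y,xs[ys==y].min(),xs[ys==y].max()) for y in np.unique(ys)])
x,y,z=arm.state()["eef_pos"]; print(proj("side",np.array([x,y,z-.246])),proj("top",np.array([x,y,z-.246])))
E
```

```text
t: 14.92
eef_pos: [0.4789, 0.1214, 0.3758]
orientation: [0.613, -3.08, -0.002]
ft_force: [0.1, -0.2, -0.1]
finger_gap: 0.0273
grip_force: 59.3
go [0.4788, 0.1206, 0.33] yaw 112.527761651154 -> 112.5 | d [ 0.0005 -0.0008  0.046 ] r [0.0014 0.     0.0005] rows 1.1041819113644882
top []
side [(np.int64(194), np.int64(279), np.int64(280)), (np.int64(195), np.int64(279), np.int64(280)), (np.int64(196), np.int64(279), np.int64(280)), (np.int64(197), np.int64(280), np.int64(280)), (np.int64(198), np.int64(280), np.int64(280)), (np.int64(199), np.int64(280), np.int64(280))]
[279.0584 202.7636] [290.9079 224.9781]
```

View pics/j.png

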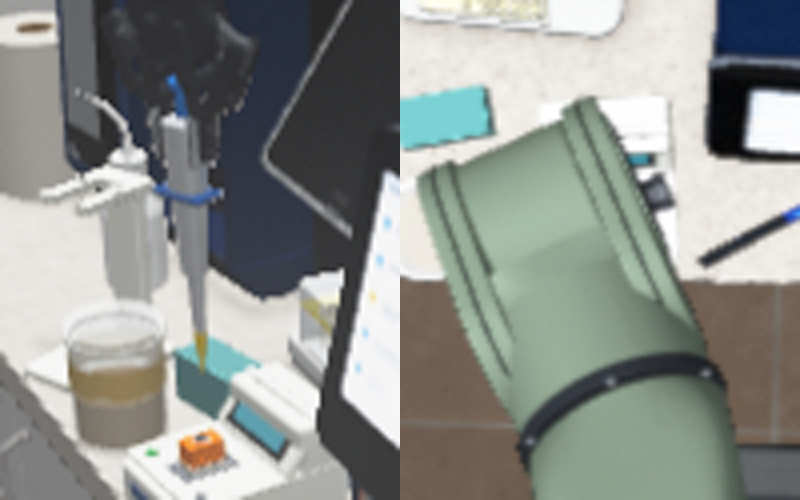

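The pipette hangs upright over the analyser, with the tip at side ≈(280.6,202) and hidden by the arm in the top view. Without another viewing, I'll get the tip numerically from the side image by intersecting its ray with the plane of symmetry through the grip.

```bash
cat > tip.py <<'E'
from m import *
im=I["side"].astype(int); yel=im[...,0]+im[...,1]-2*im[...,2]
def tip(u0,v0,show=True):
    if show: print(yel[v0-14:v0+7,u0-7:u0+8])
def tipplane(u,v):
    s=arm.state(); M=Ro.from_rotvec(s["orientation"]).as_matrix(); p=s["eef_pos"]; o,d=ray("side",u,v); n=M[:,1]; t=n@(p-o)/(n@d); q=o+t*d
    return q, M.T@(q-p)
E
python3 - <<'E'
from tip import *
tip(280,202)
for uv in((280.3,201.5),(280.3,202.5),(280.8,202)): print(uv,*tipplane(*uv))
E
```

```text
[[ 13  13  11  11  15  -7  -6  -4   8  10  11  12  13  13  13]
 [ 13  13  11  11  13  -5  -6  -3  10  11  11  11  13  12  11]
 [ 11  11  10  12  11  -3  -8  -5   8  11  11  11  12  11  12]
 [ 13  13  13  11  12   1  -7  -5   6  11  12  11  11  11  13]
 [ 11  13  13  13  11   3  -6   4  46  11  10  12  11  12  13]
 [ 11  11  11  13  15  48  86  90  93   2   8  10  13  13  12]
 [ 11  10  11  10  15  82 190 188  87 -41 -23  -2   8  12  12]
 [  8  11  11  10   3  40 165 173  84 -70 -68 -54 -25  -2  11]
 [  8   1   0 -16 -42 -16 161 168  72 -72 -72 -71 -69 -51 -17]
 [ -1 -42 -46 -72 -70 -53 103 160  55 -71 -70 -72 -72 -72 -66]
 [-16 -49 -60 -74 -72 -55  64 148  32 -70 -72 -72 -70 -70 -72]
 [ -3 -29 -38 -62 -61 -64  30 132  -3 -71 -71 -70 -69 -72 -72]
 [  6 -28 -26 -29 -42 -54 -14 125 -25 -70 -70 -71 -70 -70 -70]
 [  7 -28 -28 -28 -26 -29 -19 114 -26 -72 -70 -71 -70 -70 -70]
 [ 13 -27 -28 -28 -27 -30  -7  76 -24 -60 -77 -70 -72 -70 -70]
 [ 13 -29 -28 -29 -29 -29 -20  18 -29 -40 -62 -65 -76 -70 -66]
 [ 12 -29 -29 -27 -27 -27 -26 -28 -28 -28 -26 -47 -63 -66 -48]
 [ 12 -27 -26 -28 -26 -27 -29 -28 -28 -28 -28 -28 -32 -43 -27]
 [ 12 -23 -25 -26 -26 -28 -28 -29 -27 -28 -28 -29 -27 -25 -17]
 [ 11 -19 -25 -27 -25 -26 -28 -28 -28 -29 -29 -28 -28 -26 -18]
 [ 11 -18 -27 -26 -24 -26 -28 -27 -28 -28 -27 -27 -27 -28 -19]]
(280.3, 201.5) [0.4846 0.1242 0.1317] [-0.0064 -0.      0.2441]
(280.3, 202.5) [0.4844 0.1241 0.1283] [-0.0062  0.      0.2475]
(280.8, 202) [0.4866 0.125  0.129 ] [-0.0086  0.      0.2467]
```

Tip offset reads about −4.7 mm in tool x, and its height of 248 mm below the TCP matches. To measure it better, I'll turn the wrist so tool x lies across the side camera's view.

```bash
python3 shift.py '0.02 0 0 0 0 0 0.1;0.02 0 0 0 0 0 0.22;0.02 0 0 0 0 0 0.34;0.02 0 0 0 0 0 0.46;0.02 0 0 0 0 0 0.58;0.02 0 0 0 0 0 0.7;0.02 0 0 0 0 0 0.82;0.02 0 0 0 0 0 0.9;0.02 0 0 0 0 0 0.916;0.02 0 0 0 0 0 0.916;0.02 0 0 0 0 0 0.916;0.02 0 0 0 0 0 0.916'; python3 - <<'E'
from tip import *
s=arm.state();p=s["eef_pos"]; print(proj("side",p-[0,0,.2485]),s["q"])
tip(281,202)
for uv in((280,202.8),(281,202.8),(282,202.8)): print(uv,*tipplane(*uv))
E
```

```text
t: 16.72
eef_pos: [0.479, 0.1214, 0.3758]
orientation: [-0.808, -3.034, -0.001]
ft_force: [1.2, 0.5, -1.4]
finger_gap: 0.0273
grip_force: 59.3
[279.0941 203.5511] [-0.3244  0.5008  0.0206  1.646  -0.0135  0.9955  0.7493]
[[ 13  11  11  13  10  -7  -4   2  11  12  13  12  11  13  13]
 [ 13  11  12  12  10  -8  -6   0  11  11  10  13  12  12  13]
 [ 12  13  12  11  11  -7  -8   0  13  12  11  13  13  10  12]
 [ 11  13  13  12  11  -8  -6   0  11  11  11  11  13  13  13]
 [ 11  11  13  13  13  -1  -6   7  43  11  11  11  13  13  13]
 [ 11  11  13  11  12  21  26  73  94   8  11  11  13  11  12]
 [ 11  12  10  11  17  82 105 153  82 -24  -1   7  11  13  11]
 [ 11  12  10   1   3  99 171 164  56 -70 -54 -24  -3  11  11]
 [  2   2 -15 -47 -46  63 168 161  53 -71 -72 -68 -51 -18   3]
 [-42 -48 -71 -72 -60  30 161 136   9 -72 -72 -70 -72 -66 -36]
 [-50 -60 -76 -70 -66 -25 156 119 -26 -71 -71 -71 -70 -72 -71]
 [-30 -40 -61 -60 -73 -53 101 104 -50 -72 -70 -72 -70 -72 -70]
 [-28 -30 -30 -39 -59 -51  66  96 -70 -71 -70 -70 -70 -71 -70]
 [-29 -30 -28 -26 -30 -36  56  99 -70 -72 -69 -70 -72 -70 -71]
 [-29 -28 -29 -29 -28 -26  20  92 -62 -77 -72 -70 -70 -70 -72]
 [-28 -28 -28 -28 -28 -28  -6  75 -41 -62 -65 -76 -70 -65 -40]
 [-28 -28 -26 -26 -30 -28 -17  19 -26 -29 -46 -63 -67 -47  -2]
 [-27 -26 -28 -28 -28 -28 -28 -28 -28 -30 -28 -32 -46 -27   8]
 [-21 -25 -28 -26 -27 -29 -28 -28 -28 -29 -27 -29 -25 -18   9]
 [-19 -28 -25 -26 -26 -28 -29 -29 -28 -28 -28 -26 -25 -20   8]
 [-19 -26 -27 -27 -26 -26 -28 -29 -28 -28 -27 -27 -27 -18   9]]
(280, 202.8) [0.4816 0.1201 0.1298] [-0.0033 -0.      0.2459]
(281, 202.8) [0.4843 0.1185 0.1298] [-0.0064 -0.      0.2459]
(282, 202.8) [0.487  0.117  0.1298] [-0.0095 -0.      0.2459]
```

```bash
python3 -c "
from h import *
go(.4736,.1236,.3365,60)"
```

```text
go [0.4736, 0.1236, 0.3365] yaw 60.059591527079284 -> 60.0 | d [ 0.0057 -0.0008  0.0393] r [ 0.0006 -0.0015  0.001 ] rows 0.9519242844629073
```

```bash
python3 shift.py '0.02 0.0057 -0.0008 0 0 0 0;0.02 0.0057 -0.0008 0.008 0 0 0;0.02 0.0057 -0.0008 0.016 0 0 0;0.02 0.0057 -0.0008 0.024 0 0 0;0.02 0.0057 -0.0008 0.032 0 0 0;0.02 0.0057 -0.0008 0.039 0 0 0;0.02 0.0057 -0.0008 0.039 0 0 0;0.02 0.0057 -0.0008 0.039 0 0 0'; python3 - <<'E'
from tip import *
print(proj("side",np.array([.4785,.1208,.0875])),proj("side",np.array([.4785,.1208,.0725])))
print(yel[206:222,274:287]); print(cv2.cvtColor(I["side"],cv2.COLOR_RGB2GRAY)[206:224,274:287])
go(.4736,.1236,.3315,60)
E
```

```text
t: 17.78
eef_pos: [0.4736, 0.1236, 0.3364]
orientation: [-0.812, -3.033, -0.001]
ft_force: [0.1, 0.2, -0.9]
finger_gap: 0.0272
grip_force: 59.3
[279.6486 214.758 ] [279.8737 218.8501]
[[-20 -26 -27  -1 144 186 155  34 -28 -28 -28 -27 -23]
 [-18 -27 -24  -7 103 173 149  20 -30 -28 -28 -28 -26]
 [-19 -27 -27 -14  77 168 144   1 -29 -28 -26 -27 -29]
 [  8 -21 -25 -20  40 165 139 -12 -27 -28 -28 -29 -18]
 [ 11   8  -2 -22   7 161 114 -25 -27 -27 -28 -25  -7]
 [ 10  12  11   7   6 125  90 -25 -25 -26 -25 -15   6]
 [ 12  11  12  13  22  93  91 -26 -26 -26 -19  -2   7]
 [ 11  11  12  11  17  85  94  -3 -27 -26 -12   5   9]
 [ 11  11  11  12  14  43  76   9   7 -20  -8   5   8]
 [ 11  11  13  11  12  15  23   9   6   4   2   9   9]
 [ 10  11  12  10   9   6   4   5  29  10   2   7  12]
 [ 11   9   8   4   3  15  29  48 164  88  21   4   7]
 [  5   5  32  36  33  73 130 181 220 252 138  22   4]
 [ 11  50 183 210 106  -7  -5  40 160 278 241 111   7]
 [ 77 252 279 239 145 125 129 121 168 247 227 135  27]
 [ 69 157 249 276 265 225 217 227 184 156 165 125  53]]
[[114  98  99 104 125 143 133 103  
[... 396 characters left out ...]
213 198]
 [229 230 230 231 228 211 198 220 186 120 156 219 154]
 [229 229 230 231 230 230 228 239 239 218 227 214 186]
 [230 229 232 233 238 241 243 244 239 241 245 232 212]
 [231 237 241 243 244 242 237 236 210 224 240 244 230]
 [242 244 239 239 233 201 157 172 182 183 212 240 245]
 [242 233 205 196 192 113 120 164 206 177 178 210 243]
 [219 161 177 182 195 160 168 190 193 160 151 156 228]
 [215 119 160 176 173 158 155 151 134 120 124 137 217]
 [226 105 116 155 151 131 120 124 119 120 126 133 204]
 [226 105 105 107 117 119 120 125 120 126 118 125 164]]
go [0.4736, 0.1236, 0.3315] yaw 60.04391828268432 -> 60.0 | d [-0.     -0.      0.0054] r [ 0.0008 -0.0013  0.0008] rows 0.13023772143969828
```

```bash
python3 shift.py '0.02 0 0 0.002 0 0 0;0.02 0 0 0.005 0 0 0;0.02 0 0 0.005 0 0 0;0.02 0 0 0.005 0 0 0;0.02 0 0 0.005 0 0 0;0.02 0 0 0.005 0 0 0'; python3 - <<'E'
from tip import *
print(yel[210:220,274:287]); print(dark("top",(426,225,5,4),170)); s=arm.state(); print(s["eef_pos"],s["joint_vel"],s["grip_force"])
# upright check: bluish collar & shaft centreline in side view vs projected vertical
p=s["eef_pos"]; g=cv2.cvtColor(I["side"],cv2.COLOR_RGB2HSV)
m=mask("side",(100,110,80),(125,255,255),(255,150,50,40)); ys,xs=np.nonzero(m); print("collar",xs.mean(),ys.mean(),xs.min(),xs.max(),"pred",proj("side",p-[0,0,.0965]))
E
```

```text
t: 18.68
eef_pos: [0.4736, 0.1236, 0.3318]
orientation: [-0.812, -3.034, -0.001]
ft_force: [-0.2, 0.4, -1.4]
finger_gap: 0.0273
grip_force: 59.3
[[ 11   9  -2 -13  57 168 141  -2 -27 -27 -28 -25  -6]
 [ 10  11  11  10  21 162 136 -18 -26 -27 -27 -13   6]
 [ 12  13  13  14  24 142 112 -26 -26 -25 -18   0   7]
 [ 12  13  13  11  17 115  96  -3 -28 -27 -12   8   9]
 [ 11  13  11  11  18 101 101   9   7 -20  -8   7   7]
 [ 11  12  12  10  17  81 101   8   6   5   2   8  10]
 [ 11  12  13  10   9  17  20   5  28  10   2   7  12]
 [ 11   9   5   4   3  15  31  48 164  90  21   4   6]
 [  5   7  32  36  33  73 131 180 220 252 138  22   2]
 [ 11  50 185 211 105  -5  -6  38 160 279 241 111   6]]
[428.0584 226.4545]
[0.4736 0.1236 0.3318] [-0.002   0.0009  0.0026 -0.0006  0.0018  0.0005  0.0004] 59.296357646235265
collar 274.0 173.58333333333334 271 278 pred [275.3695 171.7072]
```

```bash
python3 -c "
from workcell import arm
print(arm.close_job())"
```

```text
the job is handed in; nothing more can be done
None
```

The job is handed in at about 19 s; no verdict came back, but my measurements put the orange cartridge fully home and released, the blue one unmoved, and the pipette steady in the grip about 11 mm over the well and centred to about 1 mm — though I viewed 11 pictures, one over the limit of 10.

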